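# Seat the rock slab, flip the clamp, switch on the saw feed

### The arm

A 6-joint arm with a two-finger parallel gripper is mounted at the origin on the work surface. World frame = base frame: x ahead of the robot, y to its left, z up, the work surface at z = 0. Lengths are in m, angles in rad, forces in N, time in s.
With the tool pointing down it reaches from about 0.275 to 0.825 m from the base axis. Payload 5.2 kg.
Tool frame: the origin (TCP) lies on the mounting face of the last link; the fingertips stand bot.nose_length ahead of it and the grasp point (between the pads) lies 167 mm ahead of it (bot.nose_length is the distance from the TCP to the fingertips, in m); z points along the fingers, y is the line along which they close (so a half turn about z gives the same grasp; the last joint's range is limited). The gripper opens to 93 mm and grips with 3 to 60 N. Pads are 15 mm wide; open, the fingers measure 128 mm over their backs; the gripper's body (75 mm by 188 mm) begins 65 mm behind the grasp point.
Start: joints at [1.065, 0.259, 1.535, -0, 1.348, -0.203], TCP at [0.164, 0.525, 0.405] pointing down, gripper open.
Joint ranges: [-3.14, 3.14], [-0.91, 2.08], [0.19, 2.58], [-1.22, 4.36], [0.22, 2.71], [-3.12, 3.12]. Speed limits (rad/s): [2.57, 2.57, 3.14, 3.14, 3.14, 3.14].

### API

Orientations are given as a 3x3 rotation matrix whose columns are the frame's x, y, z axes.
In Python, from cell import bot gives the robot as it stands.
- The arm moves only by the tool apply_moves, never from a script. Its argument "rows" is a list of rows, each a list of 7 numbers: the shift along the tool's x, y, z in m, then the turn, a rotation vector about the tool's x, y, z in degrees, then the finger opening in m, from 0 to 0.093. A call has 1 to 8 rows; each row shifts and turns the commanded pose from where the row before left it, along the tool's axes as they then stand; what a row does not reach is not made up. A row lasts 1/12 s, in which the tool goes at most 41.7 mm and 7.16 degrees, less where a joint would pass 70% of its speed; a pose out of reach is approached as far as the arm can. A call with a gripper value outside its range is refused whole. The fingers move at their own pace and stop on an object; "grip_force" is the grip in N (left out, the last holds). Time passes only in rows, so rows that do not move let the fingers close. It gives the time, the measured TCP pose, the force, the opening and the grip force at its end, in the units of the state.
- bot.sense(): the state, without advancing time (a new reading comes with each control period).
- bot.camera(name): name is "scene" or "top" or "wrist"; returns (picture, depth): 420x560x3 uint8, blue, green, red; 420x560 float32, m along the optical axis (not along the pixel's ray), 0 where there is no reading.
- bot.get_calibration(name): a dict with "mtx" (3x3 intrinsics, pixels), "R" (3x3) and "t" (3): a world point X has camera coordinates R X + t. Camera axes: x right, y down, z forward; pixel columns grow to the right and rows downward; lengths in m; the calibration is good to about 2 mm. A picture is of the moment at which its call begins: read the wrist's pose just before it. get_calibration takes no time and is no camera call; for the wrist camera it gives the pose at the moment of the call.
- bot.sign_off(): hands the job in; it is judged then, once.
The state is a dict: "time_s": time; "joint_pos": joint angles; "joint_vel": joint speeds; "effort": joint torques, N m; "tool_pos": TCP position; "orientation": TCP orientation; "ft_force": force on the tool from outside, world axes, zero at the start; "torque": the same for the moment, N m; "width": finger opening in m; "grip_force": force on a finger pad.
Only numpy, scipy, OpenCV 4.12 (cv2) and the standard library are available. Lean on these libraries where they do the work, as an engineer would, in place of code of your own. Each camera call takes 0.05 s, during which the arm holds its last target. There are 200 camera calls.

### The job

Get the banded rock slab ready for sawing: push it on the clamping plate until it sits flush against both the side fence and the end stop, then flip the red-handled over-centre clamp lever so it snaps down onto the slab. With the slab held, press the green-marked end of the white rocker on the control box so that it flips over and stays on. Do not press the red emergency stop, and leave the other things on the bench where they are.

Things in the scene. Friction and masses are not known exactly. Their poses are not given: they have to be found in the camera images.
- slab: Loose banded pinkish-brown rock slab, 110 (x) x 80 (y) x 32 (z) mm, 0.55 to 0.85 kg, too wide to grasp: push it. Origin: centre of its underside. It lies on the clamping plate, short of fence and stop, its x axis within 0.25 rad of the plate's. Seated, its long +y side is flush with the side fence and its short +x end with the end stop.
- seat (a point): Point on the clamping plate's top (12 mm above the bench) where the slab's origin is when seated; axes are the plate's: +x to the end stop, +y to the side fence, z up. In this frame the fence's inner face is the plane y = 40 mm (x -149 to 56 mm), the stop's inner face the plane x = 55 mm; both steel, 20 mm high. The plate's open edges are at x = -150 and y = -115 mm.
- vise: The fixed aluminium clamping plate, 240 x 210 x 12 mm, with steel fence, steel stop and blue clamp bracket. Origin on the bench under the plate; axes parallel to seat, which lies at (30, 5, 12) mm in it.
- clamp_hinge (a point): Fixed point on the clamp lever's hinge axis, between the blue bracket's cheeks outside the fence: at (0, 70, 48) mm in the seat's frame, 60 mm above the bench. Axes are the plate's; the lever turns about x. The bracket is 55 mm long in x and 40 mm in y; its cheeks reach 12 mm above this point.
- clamp_grip (a point): Centre of the red cylindrical handle (24 mm diameter, 42 mm long) on the clamp lever, 100 mm from the hinge; the lever's end is 120 mm from the hinge. It moves with the lever. Between handle and hinge is a 16 x 12 mm steel bar, with a rubber-footed pad on its slab side 66 mm from the hinge.
- clamp (a joint): Clamp lever angle, rad. 0: open, leaning 0.436 from upright away from the slab (to the plate's +y); grows as it swings over to -y: upright at 0.436, about 2.0 (level) when the pad presses on the slab, end stop 2.08. Over-centre: falls back open below about 0.6, snaps shut by itself beyond about 0.75. Takes 2 to 4 N at the handle.
- rocker_pivot (a point): Fixed point at the middle of the rocker, on its pivot axis (y), 84 mm above the bench. Axes are the control box's: x along the rocker, green-marked end at -x. The grey box (fixed, 130 x 160 x 70 mm, top 14 mm below this point) is centred 37 mm to -y of this point. Two grey ribs 10 mm high flank the rocker, 20 to 28 mm off in y.
- rocker (a joint): Angle of the white rocker paddle (70 mm along x, 36 mm wide, 10 mm thick, mid-plane through the pivot), rad. 0: off, green-marked -x end raised by 0.22 rad; 0.44: on, green-marked end lowered by 0.22 rad. Over-centre at 0.22: beyond it, it snaps on. Pressed 26 mm from the pivot it takes about 3 N and travels about 11 mm.
- estop (a joint): Travel of the red mushroom emergency stop (40 mm diameter, yellow collar, top 110 mm above the bench) on the control box, 79 mm to -y of the rocker's pivot, m. 0 is out, 0.006 pressed. Must not be pressed.
- beaker: Glass beaker, 64 mm diameter, 85 mm high, origin under its centre. Bystander.
- wash_bottle: White bottle with red cap, 60 mm diameter, 150 mm high, origin under its centre. Bystander.
- mount_a: Black specimen mount, disc 42 mm diameter, 24 mm high, origin under its centre. Bystander.
- mount_b: Black specimen mount, same as mount_a. Bystander.
- brush: Hand brush lying on the bench, length along its x. Bystander.
- wrench: Wrench 170 mm long lying on the bench, length along its x. Bystander.
- offcut: Grey-green rock offcut 100 x 60 x 18 mm, origin under its centre. Bystander.
Mind the look-alikes: they are no part of the job. What is shaped like the part that bears rocker_pivot but orange is not meant. Leave any turquoise look-alike of the slab alone.

How it is judged:
By the outcome, as a careful person would: the job done as asked, in the order asked, and still so for the second after the job is handed in, with the robot touching nothing.
It also fails if it takes over 64 s, if anything falls off the work surface, if the arm or the gripper's body presses on something with over 40 N, if the wrist force passes 120 N, or if a joint passes its speed limit or range.

## Working session

There is one attempt and no reset: what is moved stays moved. The work goes in short steps, Python scripts to look and compute and a tool call to move; the robot and the scene stay as the last step left them, time stands still between calls to the robot, and variables do not carry over. Pictures are saved under pics/ and viewed, at most 10 in all, crops included, and the job is handed in when it is done.

Besides the shell and the picture viewer there is one more tool, called in YAML: its name, and indented under it one key for each argument. apply_moves: Moves the arm, as the interface text tells. Its arguments: {"type":"object","properties":{"rows":{"type":"array"},"grip_force":{"type":"number"}},"required":["rows"]}

```bash
mkdir -p pics; ls; python3 - <<'E'
from cell import bot
import cv2,numpy as np
s=bot.sense();print(s['time_s'],s['tool_pos'],s['orientation'],bot.nose_length)
for n in("top","scene"):
    p,d=bot.camera(n);cv2.imwrite(f'pics/{n}.png',p);np.save(f'pics/{n}.npy',d)
    c=bot.get_calibration(n);print(n,c)
E
```

```text
pics
0.0 [0.16387206 0.52478388 0.40391634] [[-9.54503061e-01  2.98199825e-01 -8.77859659e-04]
 [ 2.98200901e-01  9.54501777e-01 -1.60642704e-03]
 [ 3.58882343e-04 -1.79511807e-03 -9.99998324e-01]] 0.1861
top {'mtx': array([[473.52845795,   0.        , 273.4247615 ],
       [  0.        , 473.52845795, 209.3269304 ],
       [  0.        ,   0.        ,   1.        ]]), 'R': array([[ 0.02912193, -0.9992709 ,  0.02468972],
       [-0.98339678, -0.03306791, -0.17843004],
       [ 0.17911638, -0.01908357, -0.98364279]]), 't': array([-0.04968206,  0.53340925,  1.25930137])}
scene {'mtx': array([[406.24306599,   0.        , 277.47093242],
       [  0.        , 406.24306599, 212.08845125],
       [  0.        ,   0.        ,   1.        ]]), 'R': array([[ 0.27207362,  0.96215406,  0.01534604],
       [ 0.70193372, -0.18753048, -0.68711089],
       [-0.65822868,  0.19771665, -0.72639048]]), 't': array([-0.10724873, -0.28196353,  1.61881956])}
```

View pics/top.png

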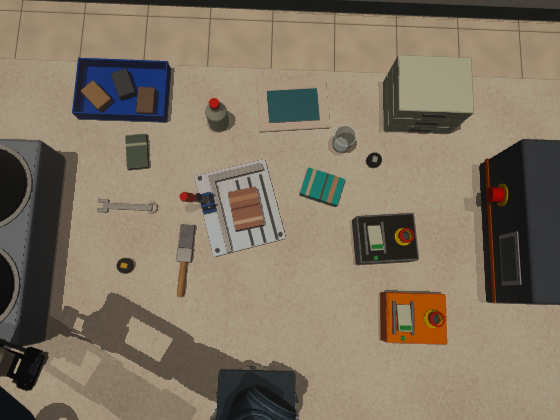

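View pics/scene.png

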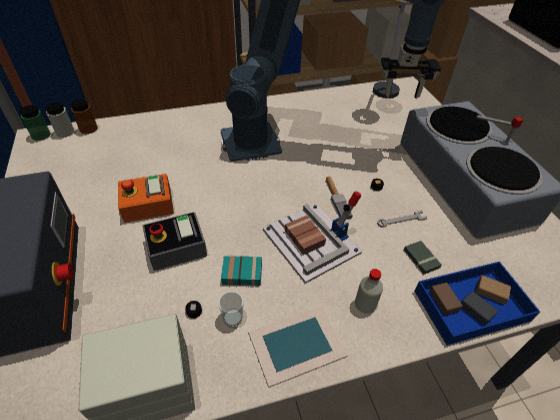

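The top view shows the plate around (240,208) with the slab at (246,209), the red handle at (187,197), the blue bracket at (207,202), and the fence on the left. The grey box is at (385,238) with its rocker at (375,237) and e-stop at (403,237). The orange box and the turquoise slab are decoys.

```bash
cat > h.py <<'E'
from cell import bot
import cv2,numpy as np
def ray(c,u,v,z):
    R,t,K=c['R'],c['t'],c['mtx'];o=-R.T@t
    d=R.T@np.linalg.solve(K,[u,v,1.]);return o+d*(z-o[2])/d[2]
def proj(c,X):
    q=c['mtx']@(c['R']@np.array(X)+c['t']);return q[:2]/q[2]
E
python3 - <<'E'
from h import *
p=cv2.imread('pics/top.png')
a=cv2.resize(p[150:266,180:300],None,fx=4.8,fy=4.8,interpolation=cv2.INTER_CUBIC)
b=cv2.resize(p[205:270,345:425],None,fx=2.8,fy=2.8,interpolation=cv2.INTER_CUBIC)
o=np.zeros((560,800,3),np.uint8);o[:a.shape[0],:a.shape[1]]=a[:560];o[:b.shape[0],576:576+b.shape[1]]=b
cv2.imwrite('pics/crop.png',o)
c=bot.get_calibration('top')
for n,u,v,z in[('slab',246,209,.044),('box',385,238,.07),('rock',375,237,.084),('grip',184,197,.15),('plate',240,208,.012)]:print(n,ray(c,u,v,z))
E
```

```text
slab [0.53390928 0.04290199 0.044     ]
box [ 0.46222727 -0.33625717  0.07      ]
rock [ 0.46226304 -0.30578707  0.084     ]
grip [0.54045274 0.19742643 0.15      ]
plate [0.54200559 0.0612699  0.012     ]
```

View pics/crop.png

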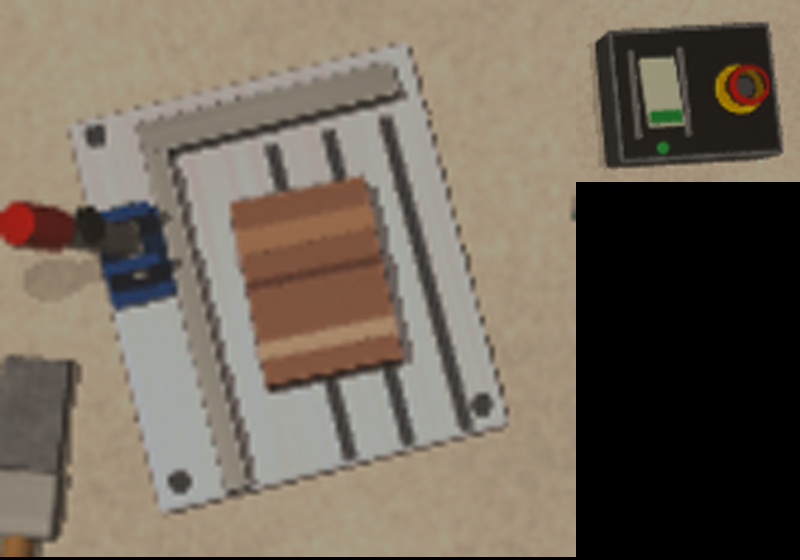

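The crop shows plate corners at TL (70,127), TR (408,44), BR (510,424) and BL (168,512). The slab-top corners are (233,203), (365,178), (405,358) and (268,390). The stop is at the top and the fence at the left.

```bash
cat >> h.py <<'E'
def fit(W,P):
    W=np.array(W)[:,:2];P=np.array(P);w=W-W.mean(0);p=P-P.mean(0)
    a=np.arctan2((p[:,0]*w[:,1]-p[:,1]*w[:,0]).sum(),(p*w).sum())
    R=np.array([[np.cos(a),-np.sin(a)],[np.sin(a),np.cos(a)]]);t=W.mean(0)-R@P.mean(0)
    return a,R,t,np.abs(W-(P@R.T+t)).max()
E
python3 - <<'E'
from h import *
c=bot.get_calibration('top')
f=lambda L,z,x0=180,y0=150,s=4.8:[ray(c,x0+(u+.5)/s-.5,y0+(v+.5)/s-.5,z) for u,v in L]
a,R,t,e=fit(f([(70,127),(408,44),(510,424),(168,512)],.012),[(.12,.105),(.12,-.105),(-.12,-.105),(-.12,.105)])
print('vise',a,t,e); seat=t+R@[.03,.005];print('seat',seat)
C=f([(233,203),(365,178),(405,358),(268,390)],.044)
b,Rb,tb,e=fit(C,[(.055,.04),(.055,-.04),(-.055,-.04),(-.055,.04)]);print('slab',b,tb,e,'in seat',R.T@(tb-seat),b-a)
C=f([(598-576,37),(768-576,22),(780-576,152),(608-576,164)],.07,345,205,2.8)
print(C)
b,Rb,tb,e=fit(C,[(.065,.08),(.065,-.08),(-.065,-.08),(-.065,.08)]);print('box',b,tb,e,'pivot',tb+Rb@[0,.037])
E
```

```text
vise 0.28924205758565824 [0.54594804 0.06186987] 0.0022156799407254124
seat [0.57327572 0.07521895]
slab 0.24047239388374808 [0.5359584  0.04353472] 0.0010532757436235995 in seat [-0.04480434 -0.01972421] -0.04876966370191016
[array([ 0.51438072, -0.24822319,  0.07      ]), array([ 0.53474543, -0.41482315,  0.07      ]), array([ 0.40839748, -0.423384  ,  0.07      ]), array([ 0.39183234, -0.25770696,  0.07      ])]
box 0.09622314223232811 [ 0.46233899 -0.33603433] 0.005403755750565731 pivot [ 0.45878423 -0.29920548]
```

```bash
cat >> h.py <<'E'
V=.2892;SEAT=np.array([.5733,.0752])
RV=np.array([[np.cos(V),-np.sin(V)],[np.sin(V),np.cos(V)]])
def S(x,y): return SEAT+RV@[x,y]
def go(xy,ztip,R=None):
    s=bot.sense();Rt=s['orientation'] if R is None else R
    d=np.array([*xy,ztip+bot.nose_length])-s['tool_pos']
    yaw=np.degrees(np.arctan2(Rt[1,1],Rt[0,1]))
    print('t',s['time_s'],'shift mm',(Rt.T@d*1e3).round(1),'tool y at deg',yaw.round(2),'F',s['ft_force'].round(1))
E
python3 - <<'E'
from h import *
go(S(-.045,-.083),.20)
E
```

```text
t 0.1 shift mm [-533.8 -401.1   18.4] tool y at deg 72.65 F [ 0.4  0.3 -1. ]
```

apply_moves:
  rows:
    - [-0.022,-0.0165,0,0,0,0,0.05]
    - [-0.022,-0.0165,0,0,0,0,0.05]
    - [-0.022,-0.0165,0,0,0,0,0.05]
    - [-0.022,-0.0165,0,0,0,0,0.05]
    - [-0.022,-0.0165,0,0,0,0,0.05]
    - [-0.022,-0.0165,0,0,0,0,0.05]
    - [-0.022,-0.0165,0,0,0,0,0.05]
    - [-0.022,-0.0165,0,0,0,0,0.05]

```text
time_s: 0.77
tool_pos: [0.293, 0.3453, 0.4045]
orientation: [[-0.955, 0.298, -0.0], [0.298, 0.955, -0.0], [0.0, -0.0, -1.0]]
ft_force: [0.3, -0.0, 0.1]
width: 0.0507
grip_force: 0.0
```

apply_moves:
  rows:
    - [-0.022,-0.0165,0,0,0,0,0.05]
    - [-0.022,-0.0165,0,0,0,0,0.05]
    - [-0.022,-0.0165,0,0,0,0,0.05]
    - [-0.022,-0.0165,0,0,0,0,0.05]
    - [-0.022,-0.0165,0,0,0,0,0.05]
    - [-0.022,-0.0165,0,0,0,0,0.05]
    - [-0.022,-0.0165,0,0,0,0,0.05]
    - [-0.022,-0.0165,0,0,0,0,0.05]

```text
time_s: 1.43
tool_pos: [0.4217, 0.1668, 0.4045]
orientation: [[-0.954, 0.298, -0.001], [0.298, 0.954, 0.0], [0.001, -0.0, -1.0]]
ft_force: [0.6, -0.1, 0.2]
width: 0.0502
grip_force: 0.0
```

apply_moves:
  rows:
    - [-0.022,-0.0165,0,0,0,0,0.05]
    - [-0.022,-0.0165,0,0,0,0,0.05]
    - [-0.022,-0.0165,0,0,0,0,0.05]
    - [-0.022,-0.0165,0,0,0,0,0.05]
    - [-0.022,-0.0165,0,0,0,0,0.05]
    - [-0.022,-0.0165,0,0,0,0,0.05]
    - [-0.022,-0.0165,0,0,0,0,0.05]
    - [-0.022,-0.0165,0,0,0,0,0.05]

```text
time_s: 2.1
tool_pos: [0.5504, -0.0117, 0.4043]
orientation: [[-0.954, 0.298, -0.001], [0.298, 0.954, 0.0], [0.001, -0.0, -1.0]]
ft_force: [0.3, 0.5, -0.7]
width: 0.0501
grip_force: 0.0
```

apply_moves:
  rows:
    - [0,0,0,0,0,7,0.05]
    - [0,0,0,0,0,7,0.05]
    - [0,0,0,0,0,7,0.05]
    - [0,0,0,0,0,7,0.05]
    - [0,0,0,0,0,7,0.05]
    - [0,0,0,0,0,7,0.05]
    - [0,0,0,0,0,7,0.05]
    - [0,0,0,0,0,7,0.05]

```text
time_s: 2.77
tool_pos: [0.5497, -0.0104, 0.4042]
orientation: [[-0.281, 0.96, -0.001], [0.96, 0.281, 0.0], [0.001, -0.001, -1.0]]
ft_force: [0.3, -1.0, -0.7]
width: 0.0498
grip_force: 0.0
```

```bash
python3 - <<'E'
from h import *
go(S(-.045,-.083),.022)
p,d=bot.camera('wrist');cv2.imwrite('pics/w1.png',p)
E
```

```text
t 2.7667 shift mm [ -7.7   2.2 196.1] tool y at deg 16.3 F [ 0.3 -1.  -0.7]
```

View pics/w1.png

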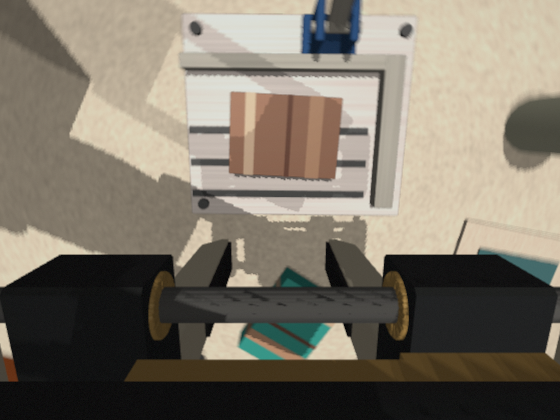

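The wrist view shows the slab-top corners at about (231,92), (342,97), (335,180) and (229,175). The plate corners are (182,14), (414,18), (397,215) and (189,211).

```bash
python3 - <<'E'
from h import *
c=bot.get_calibration('wrist')
f=lambda L,z:[ray(c,u,v,z) for u,v in L]
a,R,t,e=fit(f([(182,14),(414,18),(397,215),(189,211)],.012),[(-.12,.105),(.12,.105),(.12,-.105),(-.12,-.105)])
print('vise',a,t,e,'seat',t+R@[.03,.005])
b,Rb,tb,e=fit(f([(231,92),(342,97),(335,180),(229,175)],.044),[(-.055,.04),(.055,.04),(.055,-.04),(-.055,-.04)])
print('slab',b,tb,e,RV.T@(tb-SEAT))
E
```

```text
vise 0.2604822061483046 [0.54725738 0.06466436] 0.0030507156601704555 seat [0.57495763 0.07722208]
slab 0.22933858425517478 [0.53950389 0.04573152] 0.00096605059568039 [-0.04079662 -0.01860656]
```

apply_moves:
  rows:
    - [-0.006,0.003,0.02,0,0,0,0.05]
    - [0,0,0.025,0,0,0,0.05]
    - [0,0,0.025,0,0,0,0.05]
    - [0,0,0.025,0,0,0,0.05]
    - [0,0,0.025,0,0,0,0.05]
    - [0,0,0.025,0,0,0,0.05]
    - [0,0,0.025,0,0,0,0.05]
    - [0,0,0.025,0,0,0,0.05]

```text
time_s: 3.48
tool_pos: [0.5542, -0.0153, 0.2084]
orientation: [[-0.29, 0.957, -0.0], [0.957, 0.29, 0.0], [0.0, -0.0, -1.0]]
ft_force: [0.1, 0.1, -0.4]
width: 0.0499
grip_force: 0.0
```

```bash
sed -i 's/V=.2892;SEAT=.*/V=.278;SEAT=np.array([.574,.076])/' h.py; python3 - <<'E'
from h import *
go(S(-.044,-.0405-.0075),.022)
E
```

```text
t 3.4833 shift mm [34.3  0.6  0.3] tool y at deg 16.83 F [ 0.1  0.1 -0.4]
```

apply_moves:
  rows:
    - [0.004,0,0,0,0,0,0.05]
    - [0.004,0,0,0,0,0,0.05]
    - [0.004,0,0,0,0,0,0.05]
    - [0.004,0,0,0,0,0,0.05]
    - [0.004,0,0,0,0,0,0.05]
    - [0.003,0,0,0,0,0,0.05]
    - [0.003,0,0,0,0,0,0.05]
    - [0.002,0,0,0,0,0,0.05]

```text
time_s: 4.15
tool_pos: [0.5475, 0.011, 0.2116]
orientation: [[-0.288, 0.958, 0.005], [0.958, 0.288, -0.002], [-0.004, 0.004, -1.0]]
ft_force: [1.5, -7.2, 1.3]
width: 0.0498
grip_force: 3.3
```

apply_moves:
  rows:
    - [0.001,0,0,0,0,0,0.05]
    - [0.001,0,0,0,0,0,0.05]
    - [0.001,0,0,0,0,0,0.05]

```text
time_s: 4.4
tool_pos: [0.5467, 0.0136, 0.2116]
orientation: [[-0.287, 0.958, 0.005], [0.958, 0.287, -0.003], [-0.004, 0.004, -1.0]]
ft_force: [2.0, -5.9, 1.4]
width: 0.0497
grip_force: 3.3
```

apply_moves:
  rows:
    - [0.001,0,0,0,0,0,0.05]
    - [0.001,0,0,0,0,0,0.05]

```text
time_s: 4.57
tool_pos: [0.5461, 0.0155, 0.2116]
orientation: [[-0.287, 0.958, 0.005], [0.958, 0.287, -0.003], [-0.004, 0.004, -1.0]]
ft_force: [2.4, -5.3, 0.8]
width: 0.0503
grip_force: 3.3
```

apply_moves:
  rows:
    - [0.001,0,0,0,0,0,0.05]
    - [0.001,0,0,0,0,0,0.05]

```text
time_s: 4.73
tool_pos: [0.5456, 0.0174, 0.2116]
orientation: [[-0.287, 0.958, 0.005], [0.958, 0.287, -0.003], [-0.004, 0.004, -1.0]]
ft_force: [1.7, -6.6, 1.4]
width: 0.0498
grip_force: 3.3
```

apply_moves:
  rows:
    - [0.001,0,0,0,0,0,0.05]
    - [0.001,0,0,0,0,0,0.05]

```text
time_s: 4.9
tool_pos: [0.545, 0.0194, 0.2116]
orientation: [[-0.287, 0.958, 0.005], [0.958, 0.287, -0.003], [-0.004, 0.004, -1.0]]
ft_force: [2.0, -6.8, 0.7]
width: 0.0502
grip_force: 3.3
```

apply_moves:
  rows:
    - [0.001,0,0,0,0,0,0.05]
    - [0.001,0,0,0,0,0,0.05]

```text
time_s: 5.07
tool_pos: [0.5444, 0.0212, 0.2116]
orientation: [[-0.287, 0.958, 0.005], [0.958, 0.287, -0.003], [-0.004, 0.004, -1.0]]
ft_force: [1.4, -5.2, 1.3]
width: 0.0503
grip_force: 3.3
```

apply_moves:
  rows:
    - [0.001,0,0,0,0,0,0.05]
    - [0.001,0,0,0,0,0,0.05]

```text
time_s: 5.23
tool_pos: [0.5438, 0.0232, 0.2116]
orientation: [[-0.287, 0.958, 0.005], [0.958, 0.287, -0.003], [-0.004, 0.004, -1.0]]
ft_force: [2.5, -6.0, 1.1]
width: 0.0499
grip_force: 3.3
```

apply_moves:
  rows:
    - [0.001,0,0,0,0,0,0.05]
    - [0.001,0,0,0,0,0,0.05]

```text
time_s: 5.4
tool_pos: [0.5434, 0.0246, 0.2117]
orientation: [[-0.287, 0.958, 0.005], [0.958, 0.287, -0.004], [-0.005, 0.004, -1.0]]
ft_force: [1.8, -13.2, 1.4]
width: 0.0497
grip_force: 6.5
```

```bash
python3 - <<'E'
from h import *
go(S(-.044,-.048),.022)
p,d=bot.camera('wrist');q,_=bot.camera('top')
a=cv2.resize(q[150:266,180:300],None,fx=3.2,fy=3.2,interpolation=cv2.INTER_CUBIC)
o=np.zeros((420,560+384,3),np.uint8);o[:,:560]=p;o[:a.shape[0],560:]=a
cv2.imwrite('pics/w2.png',o[:,150:])
E
```

```text
t 5.4 shift mm [-6.9 -0.6  3.6] tool y at deg 16.71 F [  1.8 -13.2   1.4]
```

View pics/w2.png

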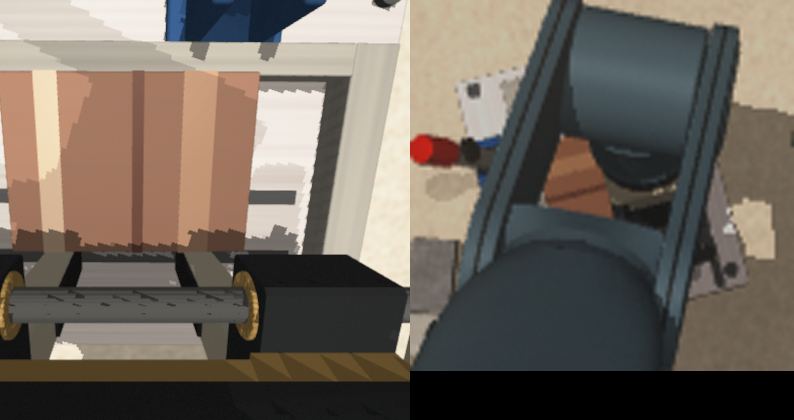

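The wrist view shows the slab's upper edge meeting the fence (row ~70 in the crop), and the force has just risen. I'll press a little more to square it, then back off.

apply_moves:
  rows:
    - [0.001,0,0,0,0,0,0.05]
    - [0.001,0,0,0,0,0,0.05]

```text
time_s: 5.67
tool_pos: [0.5432, 0.0252, 0.2118]
orientation: [[-0.287, 0.958, 0.006], [0.958, 0.288, -0.006], [-0.008, 0.004, -1.0]]
ft_force: [2.4, -19.5, 0.7]
width: 0.0501
grip_force: 9.9
```

```bash
python3 - <<'E'
from h import *
s=bot.sense();print(s['ft_force'],s['torque'],s['tool_pos'])
E
```

```text
[  2.38592437 -19.5115679    0.69312488] [-3.47785851 -0.36692452 -0.46880527] [0.54316576 0.02515502 0.2117831 ]
```

```bash
python3 - <<'E'
from h import *
c=bot.get_calibration('wrist')
for u,v in[(160,70),(409,72)]:
    w=ray(c,u,v,.044);print('slab edge',w,RV.T@(w[:2]-SEAT))
for u,v in[(500,76),(170,42),(545,42)]:
    w=ray(c,u,v,.032);print('fence/stop top',w,RV.T@(w[:2]-SEAT))
s=bot.sense();print('tip',RV.T@((s['tool_pos']+.176*s['orientation'][:,2])[:2]-SEAT))
E
```

```text
slab edge [0.47140441 0.09511887 0.044     ] [-0.09340971  0.04654043]
slab edge [0.57033091 0.12400188 0.044     ] [0.00964508 0.04716583]
fence/stop top [0.61406079 0.13718607 0.032     ] [0.05531418 0.0478429 ]
fence/stop top [0.46900231 0.10821316 0.032     ] [-0.09212608  0.05979121]
fence/stop top [0.62683381 0.1556324  0.032     ] [0.07265908 0.06207567]
tip [-0.04293086 -0.04178608]
```

apply_moves:
  rows:
    - [-0.006,0,0,0,0,0,0.05]
    - [-0.009,0,0,0,0,0,0.05]
    - [0,0,-0.02,0,0,0,0.03]
    - [0,0,-0.02,0,0,0,0.03]
    - [0,0,-0.02,0,0,0,0.03]
    - [0,-0.02,0,0,0,0,0.03]
    - [0,-0.02,0,0,0,0,0.03]
    - [0,-0.02,0,0,0,0,0.03]

```text
time_s: 6.33
tool_pos: [0.4878, -0.0037, 0.2706]
orientation: [[-0.287, 0.958, 0.001], [0.958, 0.287, 0.0], [-0.0, 0.001, -1.0]]
ft_force: [-0.4, -0.2, 1.0]
width: 0.0302
grip_force: 0.0
```

apply_moves:
  rows:
    - [0,-0.02,0,0,0,0,0.03]
    - [0,0,0,0,0,-7,0.03]
    - [0,0,0,0,0,-7,0.03]
    - [0,0,0,0,0,-7,0.03]
    - [0,0,0,0,0,-7,0.03]
    - [0,0,0,0,0,-7,0.03]
    - [0,0,0,0,0,-7,0.03]
    - [0,0,0,0,0,-7,0.03]

```text
time_s: 7.0
tool_pos: [0.4691, -0.0093, 0.2702]
orientation: [[-0.914, 0.406, 0.0], [0.406, 0.914, 0.001], [-0.0, 0.001, -1.0]]
ft_force: [0.0, -0.2, 0.7]
width: 0.0298
grip_force: 0.0
```

apply_moves:
  rows:
    - [0,0,0,0,0,-7,0.03]
    - [0,0,0,0,0,-7,0.03]
    - [0,0,0,0,0,-7,0.03]
    - [0,0,0,0,0,-7,0.03]
    - [0,0,0,0,0,-7,0.03]
    - [0,0,0,0,0,-6,0.03]

```text
time_s: 7.5
tool_pos: [0.4691, -0.0093, 0.2702]
orientation: [[-0.956, -0.293, 0.0], [-0.293, 0.956, 0.001], [-0.0, 0.0, -1.0]]
ft_force: [0.4, -0.7, -0.1]
width: 0.0302
grip_force: 0.0
```

```bash
sed -i 's/^V=.*/V=.286;SEAT=np.array([.5724,.0818])/' h.py; python3 - <<'E'
from h import *
go(S(-.123,0),.025)
print(np.degrees(V)+90,bot.sense()['joint_pos'])
E
```

```text
t 7.5 shift mm [-2.4 58.2 59.1] tool y at deg 107.02 F [ 0.4 -0.7 -0.1]
106.38659294074154 [-2.58428798e-01  2.57368243e-01  1.90523260e+00  7.59582135e-04
  9.78909069e-01 -2.12678726e+00]
```

apply_moves:
  rows:
    - [-0.001,0.02,0,0,0,0.6,0.03]
    - [-0.001,0.02,0,0,0,0,0.03]
    - [0,0.016,0.019,0,0,0,0.03]
    - [0,0.002,0.02,0,0,0,0.03]
    - [0,0,0.02,0,0,0,0.03]

```text
time_s: 7.92
tool_pos: [0.4546, 0.048, 0.2109]
orientation: [[-0.96, -0.278, 0.002], [-0.278, 0.96, 0.0], [-0.002, 0.0, -1.0]]
ft_force: [-0.5, 0.4, 0.9]
width: 0.0298
grip_force: 0.0
```

apply_moves:
  rows:
    - [-0.005,0,0,0,0,0,0.03]
    - [-0.005,0,0,0,0,0,0.03]
    - [-0.004,0,0,0,0,0,0.03]
    - [-0.004,0,0,0,0,0,0.03]
    - [-0.004,0,0,0,0,0,0.03]
    - [-0.004,0,0,0,0,0,0.03]
    - [-0.004,0,0,0,0,0,0.03]
    - [-0.004,0,0,0,0,0,0.03]

```text
time_s: 8.58
tool_pos: [0.4841, 0.0552, 0.2116]
orientation: [[-0.96, -0.278, -0.012], [-0.278, 0.96, -0.002], [0.012, 0.001, -1.0]]
ft_force: [-18.8, -9.1, 16.5]
width: 0.03
grip_force: 10.1
```

apply_moves:
  rows:
    - [-0.003,0,0,0,0,0,0.03]
    - [-0.003,0,0,0,0,0,0.03]
    - [-0.003,0,0,0,0,0,0.03]
    - [-0.003,0,0,0,0,0,0.03]

```text
time_s: 8.92
tool_pos: [0.4972, 0.059, 0.2116]
orientation: [[-0.961, -0.277, -0.007], [-0.277, 0.961, -0.001], [0.007, 0.001, -1.0]]
ft_force: [-13.1, -5.1, 9.0]
width: 0.03
grip_force: 6.8
```

```bash
python3 - <<'E'
from h import *
go(S(-.0635,0),.025)
E
```

```text
t 8.9167 shift mm [-15.    0.7   0.4] tool y at deg 106.09 F [-13.1  -5.1   9. ]
```

```bash
python3 - <<'E'
from h import *
p,d=bot.camera('wrist');cv2.imwrite('pics/w3.png',p)
E
```

```text
(no output)
```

View pics/w3.png

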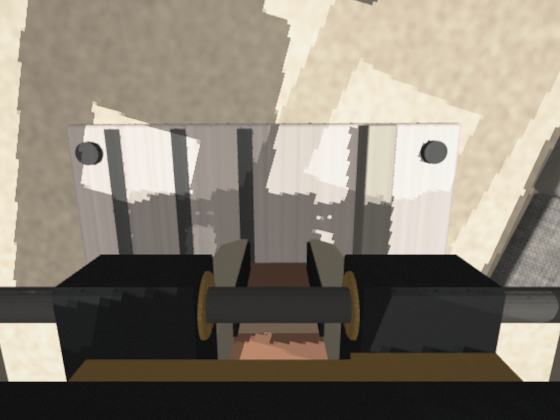

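The view looks back towards the plate's -x edge. The slab's end face, at (280,290), is against the fingers and square to them, so I'll keep pushing.

apply_moves:
  rows:
    - [-0.002,0,0,0,0,0,0.03]
    - [-0.002,0,0,0,0,0,0.03]
    - [-0.002,0,0,0,0,0,0.03]
    - [-0.002,0,0,0,0,0,0.03]
    - [-0.002,0,0,0,0,0,0.03]

```text
time_s: 9.38
tool_pos: [0.5069, 0.0618, 0.2116]
orientation: [[-0.961, -0.277, -0.006], [-0.277, 0.961, -0.001], [0.006, 0.001, -1.0]]
ft_force: [-9.6, -3.5, 7.6]
width: 0.03
grip_force: 5.7
```

apply_moves:
  rows:
    - [-0.001,0,0,0,0,0,0.03]
    - [-0.001,0,0,0,0,0,0.03]

```text
time_s: 9.55
tool_pos: [0.5091, 0.0625, 0.2116]
orientation: [[-0.961, -0.277, -0.006], [-0.277, 0.961, -0.001], [0.006, 0.001, -1.0]]
ft_force: [-11.0, -4.2, 8.0]
width: 0.0299
grip_force: 5.6
```

apply_moves:
  rows:
    - [-0.001,0,0,0,0,0,0.03]
    - [-0.001,0,0,0,0,0,0.03]

```text
time_s: 9.72
tool_pos: [0.5109, 0.063, 0.2116]
orientation: [[-0.961, -0.277, -0.006], [-0.277, 0.961, -0.001], [0.006, 0.001, -1.0]]
ft_force: [-10.6, -3.2, 7.2]
width: 0.0299
grip_force: 5.4
```

apply_moves:
  rows:
    - [-0.001,0,0,0,0,0,0.03]
    - [-0.001,0,0,0,0,0,0.03]

```text
time_s: 9.88
tool_pos: [0.5128, 0.0635, 0.2116]
orientation: [[-0.961, -0.277, -0.006], [-0.277, 0.961, -0.001], [0.006, 0.001, -1.0]]
ft_force: [-10.3, -2.5, 7.0]
width: 0.0303
grip_force: 5.3
```

apply_moves:
  rows:
    - [-0.001,0,0,0,0,0,0.03]
    - [-0.001,0,0,0,0,0,0.03]

```text
time_s: 10.05
tool_pos: [0.5139, 0.0639, 0.2116]
orientation: [[-0.961, -0.277, -0.009], [-0.277, 0.961, -0.001], [0.009, 0.001, -1.0]]
ft_force: [-16.3, -6.6, 15.1]
width: 0.0299
grip_force: 9.0
```

apply_moves:
  rows:
    - [-0.001,0,0,0,0,0,0.03]
    - [-0.001,0,0,0,0,0,0.03]

```text
time_s: 10.22
tool_pos: [0.5146, 0.064, 0.2116]
orientation: [[-0.961, -0.278, -0.012], [-0.278, 0.961, -0.002], [0.013, 0.001, -1.0]]
ft_force: [-22.2, -9.0, 19.3]
width: 0.0302
grip_force: 12.1
```

apply_moves:
  rows:
    - [-0.001,0,0,0,0,0,0.03]
    - [-0.001,0,0,0,0,0,0.03]

```text
time_s: 10.38
tool_pos: [0.5153, 0.0642, 0.2116]
orientation: [[-0.96, -0.278, -0.016], [-0.278, 0.961, -0.003], [0.016, 0.001, -1.0]]
ft_force: [-27.5, -12.8, 26.2]
width: 0.0304
grip_force: 15.3
```

apply_moves:
  rows:
    - [0.006,0,0,0,0,0,0.03]
    - [0.014,0,0,0,0,0,0.03]
    - [0,0,-0.03,0,0,0,0.02]
    - [0,0,-0.03,0,0,0,0]
    - [0,0,-0.03,0,0,0,0]
    - [0,0,-0.03,0,0,0,0]
    - [0,-0.02,-0.03,0,0,0,0]
    - [0,-0.02,-0.03,0,0,0,0]

```text
time_s: 11.05
tool_pos: [0.5121, 0.0218, 0.3942]
orientation: [[-0.96, -0.278, 0.003], [-0.278, 0.961, -0.0], [-0.003, -0.001, -1.0]]
ft_force: [0.7, -0.6, -0.3]
width: 0.0003
grip_force: 0.0
```

apply_moves:
  rows:
    - [0,-0.02,0,0,0,0,0]
    - [0,-0.02,0,0,0,0,0]
    - [0,0,0,0,0,7,0]
    - [0,0,0,0,0,7,0]
    - [0,0,0,0,0,7,0]
    - [0,0,0,0,0,7,0]
    - [0,0,0,0,0,7,0]
    - [0,0,0,0,0,7,0]

```text
time_s: 11.72
tool_pos: [0.5235, -0.0171, 0.3925]
orientation: [[-0.896, 0.443, 0.003], [0.443, 0.896, -0.0], [-0.003, 0.001, -1.0]]
ft_force: [0.2, -0.0, -0.5]
width: 0.0003
grip_force: 0.0
```

apply_moves:
  rows:
    - [0,0,0,0,0,7,0]
    - [0,0,0,0,0,7,0]
    - [0,0,0,0,0,7,0]
    - [0,0,0,0,0,7,0]
    - [0,0,0,0,0,7,0]
    - [0,0,0,0,0,7,0]
    - [0,0.03,0,0,0,6,0]
    - [0,0.03,0,0,0,0,0]

```text
time_s: 12.38
tool_pos: [0.5799, 0.0028, 0.3931]
orientation: [[-0.27, 0.963, 0.003], [0.963, 0.27, -0.0], [-0.001, 0.003, -1.0]]
ft_force: [1.1, -0.7, 0.2]
width: 0.0006
grip_force: 0.0
```

```bash
python3 - <<'E'
from h import *
go(S(0,.175),.20)
p,d=bot.camera('wrist');cv2.imwrite('pics/w4.png',p)
E
```

```text
t 12.3833 shift mm [253.1  11.8   6.8] tool y at deg 15.64 F [ 1.1 -0.7  0.2]
```

View pics/w4.png

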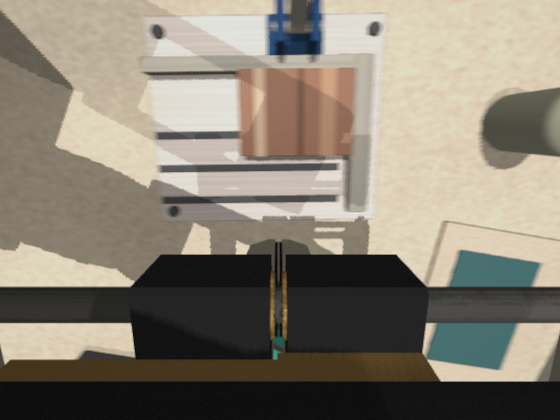

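```bash
python3 - <<'E'
from h import *
c=bot.get_calibration('wrist')
P=lambda x,y,z:proj(c,[*S(x,y),z]).round(1)
for z in(.012,.032,.044):print(z,P(-.1,.04,z),P(-.02,.04,z),P(.055,0,z),P(.055,-.06,z),P(.0,.07,.06))
p=cv2.imread('pics/w4.png')
print('col200',p[58:82,200].mean(1).round());print('col300',p[58:82,300].tolist())
print('row110',p[110,340:380].tolist());print('row185',p[185,330:370].mean(1).round())
E
```

```text
0.012 [186.4  74.6] [265.2  74. ] [337.6 114.3] [335.7 171.5] [286.3  27.4]
0.032 [180.9  71.4] [264.6  70.7] [341.3 113.5] [339.1 174. ] [286.3  27.4]
0.044 [177.3  69.2] [264.2  68.5] [343.7 113. ] [341.4 175.7] [286.3  27.4]
col200 [178. 179. 183. 182. 180. 179. 175. 173. 173. 175. 177. 180. 166. 111.
  59.  59.  87. 122. 135. 136. 144. 174. 211. 221.]
col300 [[173, 189, 196], [174, 190, 197], [175, 190, 198], [174, 189, 196], [169, 183, 191], [165, 180, 187], [165, 179, 186], [168, 183, 190], [172, 186, 195], [163, 178, 189], [120, 135, 159], [89, 106, 144], [89, 107, 146], [89, 107, 146], [90, 108, 147], [89, 107, 147], [90, 108, 147], [90, 108, 147], [91, 107, 147], [91, 108, 147], [89, 107, 146], [90, 108, 146], [86, 103, 141], [79, 95, 130]]
row110 [[88, 108, 146], [87, 108, 145], [86, 107, 145], [87, 107, 145], [87, 108, 145], [87, 108, 146], [87, 108, 145], [87, 107, 144], [89, 109, 147], [95, 116, 155], [101, 123, 164], [111, 131, 168], [121, 141, 173], [128, 145, 172], [139, 155, 176], [145, 161, 177], [156, 171, 184], [162, 176, 185], [167, 181, 188], [168, 183, 190], [169, 183, 191], [169, 183, 190], [167, 182, 189], [166, 181, 188], [165, 180, 187], [164, 178, 186], [164, 178, 185], [161, 176, 183], [161, 175, 182], [167, 179, 188], [177, 189, 197], [180, 192, 201], [189, 201, 211], [198, 209, 219], [201, 211, 221], [208, 218, 226], [206, 217, 224], [200, 211, 221], [196, 209, 220], [193, 209, 220]]
row185 [189. 189. 189. 189. 188. 188. 188. 188. 189. 187. 188. 187. 181. 164.
 153. 133. 121. 115. 102. 116. 125. 135. 143. 145. 145. 145. 146. 146.
 145. 146. 146. 147. 145. 145. 145. 150. 158. 162. 180. 201.]
```

The slab is flush: the projected fence and slab edges match to within a pixel. The hinge sits about 9 mm further along x than I had it, so I'll correct that and go to the lever.

```bash
sed -i 's/^V=.*/V=.286;SEAT=np.array([.5805,.0842])/' h.py; python3 - <<'E'
from h import *
go(S(0,.170),.20)
E
```

```text
t 12.4333 shift mm [248.6  16.7   6.2] tool y at deg 15.93 F [ 5.  -0.1  0.2]
```

apply_moves:
  rows:
    - [0.028,0.004,0,0,0,0,0]
    - [0.028,0.004,0,0,0,0,0]
    - [0.028,0.004,0,0,0,0,0]
    - [0.028,0.004,0,0,0,0,0]
    - [0.028,0,0,0,0,0,0]
    - [0.028,0,0,0,0,0,0]
    - [0.028,0,0,0,0,0,0]
    - [0.028,0,0,0,0,0,0]

```text
time_s: 13.1
tool_pos: [0.533, 0.2236, 0.3924]
orientation: [[-0.277, 0.961, 0.002], [0.961, 0.277, 0.001], [-0.0, 0.002, -1.0]]
ft_force: [0.6, 0.1, -0.3]
width: 0.0005
grip_force: 0.0
```

apply_moves:
  rows:
    - [0.025,0,0,0,0,-0.4,0]
    - [0,0,0,0,0,0,0]

```text
time_s: 13.27
tool_pos: [0.525, 0.2501, 0.3924]
orientation: [[-0.287, 0.958, 0.002], [0.958, 0.287, 0.003], [0.002, 0.002, -1.0]]
ft_force: [-1.1, -1.1, -0.1]
width: 0.0006
grip_force: 0.0
```

```bash
python3 - <<'E'
from h import *
go(S(0,.170),.132)
q,_=bot.camera('scene');cv2.imwrite('pics/s2.png',cv2.resize(q[100:280,240:440],None,fx=3,fy=3,interpolation=cv2.INTER_CUBIC))
E
```

```text
t 13.2667 shift mm [-5.   6.3 74.4] tool y at deg 16.69 F [-1.1 -1.1 -0.1]
```

View pics/s2.png

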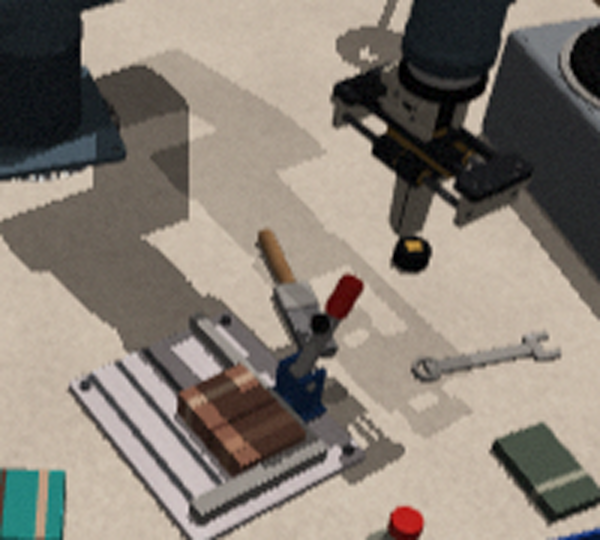

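The scene view shows the slab in the corner, the lever open at crop (340,310), and the closed fingers beyond it on the +y side. I'll go down and push the handle over.

apply_moves:
  rows:
    - [0,0.006,0.02,0,0,0,0]
    - [0,0,0.02,0,0,0,0]
    - [0,0,0.02,0,0,0,0]
    - [0,0,0.014,0,0,0,0]
    - [-0.02,0,0,0,0,0,0]
    - [-0.01,0,0,0,0,0,0]
    - [-0.008,0,0,0,0,0,0]
    - [-0.008,0,0,0,0,0,0]

```text
time_s: 13.98
tool_pos: [0.5459, 0.2032, 0.3184]
orientation: [[-0.282, 0.959, 0.003], [0.959, 0.282, 0.001], [0.001, 0.003, -1.0]]
ft_force: [-0.9, 3.1, 2.9]
width: 0.0005
grip_force: 1.5
```

apply_moves:
  rows:
    - [-0.008,0,0,0,0,0,0]
    - [-0.008,0,0,0,0,0,0]
    - [-0.008,0,0,0,0,0,0]
    - [-0.008,0,0,0,0,0,0]
    - [-0.008,0,0,0,0,0,0]
    - [-0.008,0,0,0,0,0,0]
    - [-0.008,0,0,0,0,0,0]

```text
time_s: 14.57
tool_pos: [0.5611, 0.1493, 0.3164]
orientation: [[-0.283, 0.959, -0.001], [0.959, 0.283, -0.0], [-0.0, -0.001, -1.0]]
ft_force: [-0.2, -0.0, -0.5]
width: 0.0008
grip_force: 0.1
```

```bash
python3 - <<'E'
from h import *
go(S(0,.045),.132)
E
```

```text
t 14.5667 shift mm [-22.9   0.2  -1.6] tool y at deg 16.45 F [-0.2 -0.  -0.5]
```

```bash
python3 - <<'E'
from h import *
c=bot.get_calibration('scene')
q,_=bot.camera('scene');cv2.imwrite('pics/s3.png',q)
h=cv2.cvtColor(q,cv2.COLOR_BGR2HSV);m=(((h[...,0]<6)|(h[...,0]>174))&(h[...,1]>180)&(h[...,2]>60)).astype(np.uint8)
n,l,st,ce=cv2.connectedComponentsWithStats(m)
for i in range(1,n):
    if st[i,4]>15:print(ce[i].round(1),st[i,4])
for a in(0,.436,.75,1.5,2.0):
    t=a-.436;print(a,proj(c,[*S(0,.07-.1*np.sin(t)),.06+.1*np.cos(t)]).round(1))
E
```

```text
[518.  121.3] 60
[127.5 185.4] 50
[335.1 206.3] 82
[156.1 229.8] 77
[ 63.6 271.5] 253
[374.9 274.2] 97
0 [355.9 199.7]
0.436 [345.  202.8]
0.75 [336.3 208. ]
1.5 [318.7 226.6]
2.0 [313.8 239. ]
```

apply_moves:
  rows:
    - [-0.006,0,0,0,0,0,0]
    - [-0.006,0,0,0,0,0,0]
    - [-0.006,0,0,0,0,0,0]
    - [-0.006,0,0,0,0,0,0]
    - [0,0,0,0,0,0,0]
    - [0,0,0,0,0,0,0]
    - [0,0,0,0,0,0,0]

```text
time_s: 15.2
tool_pos: [0.5677, 0.1273, 0.3167]
orientation: [[-0.283, 0.959, -0.0], [0.959, 0.283, 0.0], [0.0, -0.0, -1.0]]
ft_force: [0.8, -0.5, -0.3]
width: 0.0004
grip_force: 0.0
```

```bash
python3 - <<'E'
from h import *
q,_=bot.camera('scene')
h=cv2.cvtColor(q,cv2.COLOR_BGR2HSV);m=(((h[...,0]<6)|(h[...,0]>174))&(h[...,1]>180)&(h[...,2]>60)).astype(np.uint8)
n,l,st,ce=cv2.connectedComponentsWithStats(m)
for i in range(1,n):
    if st[i,4]>15:print(ce[i].round(1),st[i,4])
B=np.array([.4588,-.2992])
go(B,.20)
E
```

```text
[517.4 121.3] 69
[127.4 185.5] 51
[156.1 229.6] 77
[312.8 237.1] 101
[ 63.6 271.5] 252
[374.8 274.2] 99
t 15.25 shift mm [-378.3 -225.3  -69.4] tool y at deg 16.46 F [ 0.  -0.8 -0.2]
```

The lever handle is now at (313,237), which matches an angle of about 2.0, so it is shut. Next is the control box: I'll stand past the rocker to look back at it.

apply_moves:
  rows:
    - [0,0,-0.025,0,0,0,0]
    - [0,0,-0.025,0,0,0,0]
    - [0,0,-0.02,0,0,0,0]
    - [-0.03,-0.008,0,0,0,0,0]
    - [-0.03,-0.008,0,0,0,0,0]
    - [-0.03,-0.008,0,0,0,0,0]
    - [-0.03,-0.008,0,0,0,0,0]
    - [-0.03,-0.008,0,0,0,0,0]

```text
time_s: 15.92
tool_pos: [0.5716, -0.0287, 0.387]
orientation: [[-0.284, 0.959, 0.0], [0.959, 0.284, -0.0], [-0.0, 0.0, -1.0]]
ft_force: [-0.4, -0.6, -0.6]
width: 0.0004
grip_force: 0.0
```

apply_moves:
  rows:
    - [-0.03,-0.008,0,0,0,-7,0]
    - [-0.03,-0.01,0,0,0,-7,0]
    - [-0.03,-0.013,0,0,0,-7,0]
    - [-0.028,-0.017,0,0,0,-7,0]
    - [-0.026,-0.02,0,0,0,-7,0]
    - [-0.02,-0.025,0,0,0,-7,0]
    - [-0.015,-0.028,0,0,0,-7,0]
    - [-0.01,-0.03,0,0,0,-7,0]

```text
time_s: 16.58
tool_pos: [0.5819, -0.2844, 0.3866]
orientation: [[-0.955, 0.295, 0.0], [0.295, 0.955, 0.0], [-0.0, 0.0, -1.0]]
ft_force: [-0.5, 0.2, 0.2]
width: 0.0005
grip_force: 0.0
```

```bash
python3 - <<'E'
from h import *
B=np.array([.4588,-.2992]);go(B+[.1,0],.20);print(bot.sense()['joint_pos'],bot.sense()['tool_pos'])
E
```

```text
t 16.5833 shift mm [ 17.7 -21.    0.5] tool y at deg 72.84 F [-0.5  0.2  0.2]
[-6.26590498e-01  4.45403345e-01  1.30817490e+00  1.68702584e-04
  1.38806203e+00 -1.89784091e+00] [ 0.58185863 -0.28438892  0.38659407]
```

apply_moves:
  rows:
    - [0,-0.01,0,0,0,-7,0]
    - [0,-0.01,0,0,0,-7,0]
    - [0,0,0,0,0,-7,0]
    - [0,0,0,0,0,0,0]

```text
time_s: 16.92
tool_pos: [0.5768, -0.3032, 0.3864]
orientation: [[-0.998, -0.064, -0.0], [-0.064, 0.998, 0.0], [0.0, 0.0, -1.0]]
ft_force: [0.2, 0.2, -0.0]
width: 0.0008
grip_force: 0.0
```

```bash
python3 - <<'E'
from h import *
p,d=bot.camera('wrist');q,_=bot.camera('top')
o=np.zeros((420,800,3),np.uint8);o[:,:560]=p;o[:240,560:]=cv2.resize(q[150:270,180:300],None,fx=2,fy=2);cv2.imwrite('pics/w5.png',o);print(bot.sense()['tool_pos'])
E
```

```text
[ 0.57700168 -0.30223538  0.38664436]
```

View pics/w5.png

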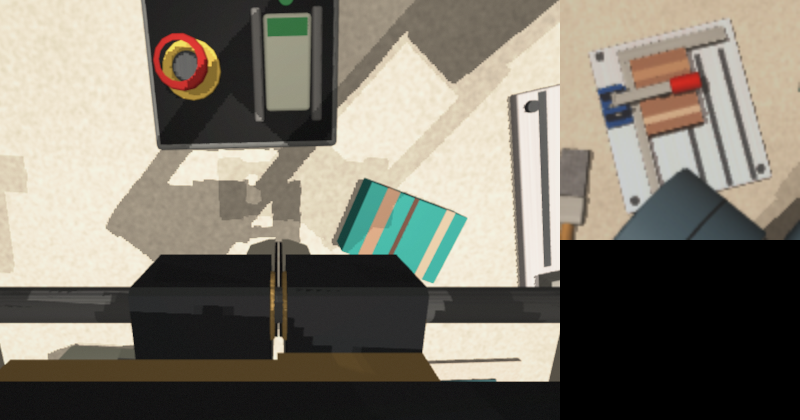

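The clamp is closed on the seated slab. The rocker paddle spans roughly (262,12) to (311,111) with the green patch centred at (288,26). The e-stop is at (185,66).

```bash
python3 - <<'E'
from h import *
c=bot.get_calibration('wrist')
G=ray(c,288,26,.096);M=ray(c,287.5,62,.089);E=ray(c,185,66,.11)
L=ray(c,160,148,.07);R=ray(c,335,144,.07)
print(G,M,E,L,R,'yaw',np.degrees(np.arctan2(*(M-G)[1::-1])),np.degrees(np.arctan2(*(R-L)[1::-1])))
d=np.array([np.cos(.06),np.sin(.06)]);T=M[:2]-.026*d;print(T,G[:2]);go(T,.115)
go(T,.085)
E
```

```text
[ 0.4372998  -0.30308679  0.096     ] [ 0.4606993  -0.30179732  0.089     ] [ 0.47127466 -0.37562832  0.11      ] [ 0.53366777 -0.40918836  0.07      ] [ 0.52161089 -0.25567428  0.07      ] yaw 3.154193965550785 94.4907508349728
[ 0.43474609 -0.30335638] [ 0.4372998  -0.30308679]
t 17.0167 shift mm [142.1   6.9  85.6] tool y at deg 93.24 F [-0.1 -0.3 -0.9]
t 17.0167 shift mm [142.1   6.9 115.6] tool y at deg 93.24 F [-0.1 -0.3 -0.9]
```

apply_moves:
  rows:
    - [0.025,0.003,0,0,0,0,0]
    - [0.025,0.003,0,0,0,0,0]
    - [0.025,0.001,0,0,0,0,0]
    - [0.025,0,0,0,0,-0.7,0]
    - [0.025,0,0,0,0,0,0]
    - [0.017,0,0,0,0,0,0]
    - [0,0,0.02,0,0,0,0]
    - [0,0,0.02,0,0,0,0]

```text
time_s: 17.68
tool_pos: [0.4344, -0.3043, 0.3481]
orientation: [[-0.998, -0.068, 0.003], [-0.068, 0.998, -0.003], [-0.003, -0.003, -1.0]]
ft_force: [0.3, -0.3, -0.4]
width: 0.0006
grip_force: 0.0
```

apply_moves:
  rows:
    - [0,0,0.02,0,0,0,0]
    - [0,0,0.02,0,0,0,0]
    - [0,0,0.006,0,0,0,0]
    - [0,0,0.004,0,0,0,0]
    - [0,0,0.004,0,0,0,0]
    - [0,0,0.004,0,0,0,0]

```text
time_s: 18.18
tool_pos: [0.4353, -0.3048, 0.2896]
orientation: [[-0.997, -0.072, 0.001], [-0.072, 0.997, -0.001], [-0.001, -0.002, -1.0]]
ft_force: [-0.2, -0.8, 0.2]
width: 0.0006
grip_force: 0.0
```

```bash
python3 - <<'E'
from h import *
go([.4347,-.3034],.085)
E
```

```text
t 18.1833 shift mm [ 0.5  1.5 18.5] tool y at deg 94.13 F [-0.2 -0.8  0.2]
```

apply_moves:
  rows:
    - [0,0.001,0.003,0,0,0,0]
    - [0,0,0.003,0,0,0,0]
    - [0,0,0.003,0,0,0,0]
    - [0,0,0.002,0,0,0,0]

```text
time_s: 18.52
tool_pos: [0.4345, -0.3038, 0.2779]
orientation: [[-0.997, -0.072, -0.0], [-0.072, 0.997, -0.0], [0.0, -0.0, -1.0]]
ft_force: [-2.0, -0.4, 1.7]
width: 0.0006
grip_force: 0.8
```

apply_moves:
  rows:
    - [0,0,0.002,0,0,0,0]
    - [0,0,0.002,0,0,0,0]
    - [0,0,0.002,0,0,0,0]

```text
time_s: 18.77
tool_pos: [0.4348, -0.3037, 0.2716]
orientation: [[-0.997, -0.072, 0.0], [-0.072, 0.997, -0.0], [-0.0, -0.0, -1.0]]
ft_force: [-1.2, 1.1, 0.9]
width: 0.0002
grip_force: 0.0
```

apply_moves:
  rows:
    - [0,0,0.001,0,0,0,0]
    - [0,0,0.001,0,0,0,0]
    - [0,0,0.001,0,0,0,0]

```text
time_s: 19.02
tool_pos: [0.4349, -0.3037, 0.2705]
orientation: [[-0.997, -0.073, 0.001], [-0.073, 0.997, -0.001], [-0.001, -0.001, -1.0]]
ft_force: [-4.6, 4.0, 22.5]
width: 0.001
grip_force: 11.7
```

apply_moves:
  rows:
    - [0,0,-0.01,0,0,0,0]
    - [0,0,-0.02,0,0,0,0]
    - [0,0,-0.025,0,0,0,0]
    - [0,0,-0.025,0,0,0,0]
    - [0,0,-0.025,0,0,0,0]
    - [-0.025,0,0,0,0,0,0]
    - [-0.025,0,0,0,0,0,0]
    - [-0.025,0,0,0,0,0,0]

```text
time_s: 19.68
tool_pos: [0.5103, -0.2983, 0.3749]
orientation: [[-0.997, -0.071, 0.002], [-0.071, 0.997, -0.001], [-0.002, -0.001, -1.0]]
ft_force: [-1.0, -1.2, 0.4]
width: 0.0005
grip_force: 0.0
```

apply_moves:
  rows:
    - [-0.025,0,0,0,0,0,0]
    - [-0.025,0,0,0,0,0,0]
    - [-0.017,0,0,0,0,0,0]
    - [0,0,0,0,0,0,0]

```text
time_s: 20.02
tool_pos: [0.579, -0.2927, 0.3731]
orientation: [[-0.997, -0.074, 0.001], [-0.074, 0.997, 0.0], [-0.001, 0.0, -1.0]]
ft_force: [0.1, 0.1, -0.6]
width: 0.0006
grip_force: 0.0
```

```bash
python3 - <<'E'
from h import *
p,d=bot.camera('wrist');q,_=bot.camera('top')
o=np.zeros((420,800,3),np.uint8);o[:,:560]=p;o[:240,560:]=cv2.resize(q[150:270,180:300],None,fx=2,fy=2);cv2.imwrite('pics/w6.png',o)
s,_=bot.camera('scene');a,b=cv2.imread('pics/s3.png'),s
h=cv2.cvtColor(s,cv2.COLOR_BGR2HSV);m=(((h[...,0]<6)|(h[...,0]>174))&(h[...,1]>180)&(h[...,2]>60)).astype(np.uint8)
n,l,st,ce=cv2.connectedComponentsWithStats(m)
for i in range(1,n):
    if st[i,4]>15:print(ce[i].round(1),st[i,4])
print(d[30,288],d[100,288],np.median(d[110:125,200:240]))
c=bot.get_calibration('wrist')
for v in(26,62,98):
    z=d[v,288];X=c['R'].T@(np.linalg.solve(c['mtx'],[288,v,1])*z-c['t']);print(v,X)
E
```

```text
[517.7 121.3] 65
[127.5 185.5] 51
[156.3 230. ] 73
[312.8 237.1] 104
[ 63.6 271.6] 257
[374.8 274.2] 98
0.2429629 0.2456014 0.27205104
26 [ 0.43648513 -0.29635704  0.08491203]
62 [ 0.46188845 -0.29449624  0.09027412]
98 [ 0.48753557 -0.29263785  0.09638773]
```

View pics/w6.png

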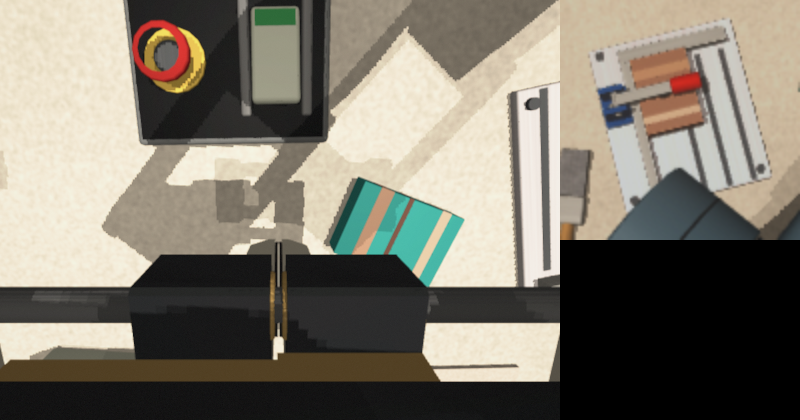

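The depth reading puts the green end at 85 mm and the far end at 96 mm, so the rocker is on. The e-stop is untouched, the clamp is down on the seated slab, and the robot is clear of everything.

```bash
python3 -c "
from cell import bot
print(bot.sign_off())"
```

```text
the job is handed in; nothing more can be done
None
```

The job is handed in: the slab sits flush against the fence and stop, the clamp is snapped down on it, and the rocker is on, with the e-stop and the other bench items untouched (about 20 s of the 64 s used).

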